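# Slide the chromatography plate out over the end of the ledge

## Task

In the fume hood, gently push the flat white chromatography plate along the raised ledge, towards the end where the open steel tray stands, until about a third of the plate's length sticks out past that end of the ledge, so that the next person can take it by its edge. Only push it with the fingers: do not grip or lift it, leave it lying flat and in line with the ledge, and do not disturb the tray, the bottle, the jar or the tweezers.

Things in the scene. Friction and masses are not known exactly. Their poses are not given: they have to be found in the camera images.
- ledge_top (a point): Grey raised board (fixed) on two aluminium feet, 200 mm wide (its x) by 300 mm long (its y), its level top 60 mm above the work surface. This point is the centre of its top face; x across, y along its length, z up; the two open ends are at y = +150 and -150 mm, with no lip or stop anywhere. Turned up to about 0.25 rad from the world axes.
- plate: Loose flat plate, thick glass with a white coat, 80 mm (its x) by 120 mm (its y, along the ledge) by 6 mm thick, about 0.14 kg, lying on the ledge and up to 0.2 rad askew to it. Origin at the centre of its underside, z up.
- plate_mid (a point): The centre of that plate, half-way up its thickness (3 mm above the ledge's top).
- tray: Open stainless-steel tray, 140 mm (its x) by 100 mm (its y) by 35 mm high, loose on the work surface beyond one end of the ledge, either one: it marks the end to push towards. Origin at the centre of its underside.
- bottle: Amber bottle with black cap, 72 mm in diameter, 170 mm high, standing loose on the work surface beyond the other end of the ledge. Origin at the centre of its underside. To be left alone.
- jar_mid (a point): Small clear jar with white cap, 30 mm in diameter, 45 mm high, standing loose on the ledge in the strip beside the plate, on the +x side of it. This point is half-way up. To be left alone.
- tweezers: Steel tweezers, about 135 mm long (its y), 12 mm wide, 8 mm thick, lying loose on the work surface on the robot's side of the ledge. Origin about their middle, on the underside. To be left alone.
Things that resemble listed ones, but are neither listed nor needed, are in the scene too. Of the things that look like the plate, the middle-sized one is meant.

How it is judged:
At the end, for the whole second after the job is handed in: The plate lies flat and at rest on the ledge, not over its long sides (centre within 60 mm of the middle line), with 27 to 53 mm of its 120 mm length past the ledge's end nearest the tray (centre 117 to 143 mm from the ledge's centre), and within 0.2 rad of the ledge's direction (((y of tray in the frame of ledge_top above 0 m and y of plate_mid in the frame of ledge_top between 0.117 and 0.143 m) or (y of tray in the frame of ledge_top below 0 m and y of plate_mid in the frame of ledge_top between -0.143 and -0.117 m)) and x of plate_mid in the frame of ledge_top between -0.06 and 0.06 m and angle between the y axis of plate and the y axis of ledge_top, either way round below 0.2 rad and angle between plate's own z axis and vertical below 0.06 rad and z of plate_mid in the frame of ledge_top between 0 and 0.007 m and linear speed of plate below 0.01 m/s); the robot touches nothing.
It fails at once if the plate is lifted off the ledge, tipped, or falls (z of plate_mid in the frame of ledge_top above 0.012 m or z of plate_mid in the frame of ledge_top below -0.01 m or angle between plate's own z axis and vertical above 0.2 rad).
It fails at once if the plate is knocked or flicked (faster than 0.4 m/s) (linear speed of plate above 0.4 m/s).
It fails at once if the tray, bottle, jar or tweezers are moved more than 12 mm (distance of any of tray, bottle, jar_mid, tweezers from where it was at the start of the episode above 0.012 m).
It also fails if it takes over 38 s, if anything falls off the work surface, if the arm or the gripper's body presses on something with over 40 N, if the wrist force passes 120 N, or if a joint passes its speed limit or range.

## Robot

A 6-joint arm with a two-finger parallel gripper is mounted at the origin on the work surface. World frame = base frame: x ahead of the robot, y to its left, z up, the work surface at z = 0. Lengths are in m, angles in rad, forces in N, time in s.
With the tool pointing down it reaches from about 0.225 to 0.875 m from the base axis. Payload 3.4 kg.
Tool frame: the origin (TCP) lies on the mounting face of the last link; the fingertips stand 173 mm ahead of it and the grasp point (between the pads) lies 155 mm ahead of it; x points along the fingers, y is the direction in which the jaws open and shut, and the axes are right-handed (so a half turn about x gives the same grasp; the last joint's range is limited). The gripper opens to 85 mm and grips with 20 to 120 N. Pads are 22 mm wide; open, the fingers measure 114 mm over their backs; the gripper's body (76 mm by 85 mm) begins 54 mm behind the grasp point. The pads swing forward as they close: fully open they stand 13 mm farther back than shut.
Start: joints at [1.01, 0.276, 1.505, -0, 1.361, -0.121], TCP at [0.245, 0.52, 0.405] pointing down, gripper open.
Joint ranges: [-2.89, 2.89], [-0.75, 2.08], [0.22, 2.7], [-1.18, 4.32], [0.11, 2.71], [-2.7, 2.7]. Speed limits (rad/s): [2.57, 2.57, 3.14, 3.14, 3.14, 3.14].

## Interface

Orientations are given as a unit quaternion [w, x, y, z].
In Python, from rig import manip gives the robot as it stands.
- The arm moves only by the tool arm_command, never from a script. Its argument "targets" is a list of rows, each an object with "dp": the shift along the tool's x, y, z in m, a list of three; "turn": the turn, a rotation vector about the tool's x, y, z in degrees, a list of three; "grip": the opening, from -1 (shut) to 1 (fully open). In form: [{"dp": [tx, ty, tz], "turn": [wx, wy, wz], "grip": grip}, ...]. A call has 1 to 8 rows; each row shifts and turns the commanded pose from where the row before left it, along the tool's axes as they then stand; what a row does not reach is not made up. A row lasts 1/10 s, in which the tool goes at most 50 mm and 8.59 degrees, less where a joint would pass 70% of its speed; a pose out of reach is approached as far as the arm can. A call with a gripper value outside its range is refused whole. The fingers move at their own pace and stop on an object; "grip_force" is the grip in N (left out, the last holds). Time passes only in rows, so rows that do not move let the fingers close. It gives the time, the measured TCP pose, the force and the opening at its end, in the units of the state.
- manip.get_state(): the state, without advancing time (a new reading comes with each control period).
- manip.get_image(name): name is "side" or "top"; returns the picture (400x640x3 uint8, red, green, blue); there is no depth.
- manip.calibration(name): a dict with "fx", "fy", "cx", "cy" (pixels), "R" (3x3) and "t" (3): a world point X has camera coordinates R X + t. Camera axes: x right, y down, z forward; pixel columns grow to the right and rows downward; lengths in m; the calibration is good to about 2 mm. A picture is of the moment at which its call begins. calibration takes no time and is no camera call.
- manip.sign_off(): hands the job in, once; it reports no verdict.
The state is a dict: "clock": time; "qpos": joint angles; "qd": joint speeds; "effort": joint torques, N m; "position": TCP position; "ee_rot": TCP orientation; "contact_force": force on the tool from outside, world axes, zero at the start; "moment": the same for the moment, N m; "width": finger opening in m.
Only numpy, scipy, OpenCV 4.12 (cv2) and the standard library are available. Lean on these libraries where they do the work, as an engineer would, in place of code of your own. Each camera call takes 0.05 s, during which the arm holds its last target.

## Working session

There is one attempt and no reset: what is moved stays moved. The work goes in short steps, Python scripts to look and compute and a tool call to move; the robot and the scene stay as the last step left them, time stands still between calls to the robot, and variables do not carry over. Pictures are saved under pics/ and viewed, and the job is handed in when it is done.

Besides the shell and the picture viewer there is one more tool, called after "Emit:" in YAML: its name, and indented under it one key for each argument. arm_command: Moves the arm, as the interface text tells. Its arguments: {"type":"object","properties":{"targets":{"type":"array"},"grip_force":{"type":"number"}},"required":["targets"]}

```bash
mkdir -p pics; python3 - <<'E'
from rig import manip
import cv2
for n in("top","side"):
    im=manip.get_image(n); cv2.imwrite(f"pics/{n}0.png",im[:,:,::-1])
    c=manip.calibration(n); print(n,c)
s=manip.get_state(); print(s)
E
```

```text
top {'fx': 406.01035678848, 'fy': 406.01035678848, 'cx': 315.36180738967573, 'cy': 194.28795910112052, 'R': array([[ 5.18130546e-04, -9.99368171e-01,  3.55385777e-02],
       [-9.92598831e-01, -4.82972123e-03, -1.21343458e-01],
       [ 1.21438431e-01, -3.52126789e-02, -9.91974181e-01]]), 't': array([0.00666881, 0.54974525, 0.91976811])}
side {'fx': 379.69709507441684, 'fy': 379.69709507441684, 'cx': 317.17382577057987, 'cy': 197.3883639011755, 'R': array([[ 0.70947389, -0.70465248,  0.01056809],
       [-0.54521912, -0.55832772, -0.62530493],
       [ 0.44652313,  0.4378756 , -0.78030895]]), 't': array([-0.36019459,  0.35254196,  0.58465237])}
{'clock': 0.1, 'qpos': array([ 1.00998498e+00,  2.76544524e-01,  1.50597307e+00, -2.14528967e-05,
        1.36072549e+00, -1.21003129e-01]), 'qd': array([-7.48949616e-04, -8.85639209e-05, -1.83848357e-03, -1.62905693e-04,
       -4.59553182e-04,  4.48166456e-04]), 'effort': array([ 2.26830343e-03, -4.17699909e+01, -2.46406657e+01, -3.45603166e-04,
        5.78403400e-03, -1.58661112e-05]), 'position': array([0.24473039, 0.52012283, 0.40393204]), 'ee_rot': array([ 0.68989051,  0.15369146,  0.69026671, -0.15479629]), 'contact_force': array([-0.27067525, -0.30170712,  0.24854538]), 'moment': array([ 0.05070007, -0.02176239, -0.03263664]), 'width': 0.08537358307509191}
```

View pics/top0.png

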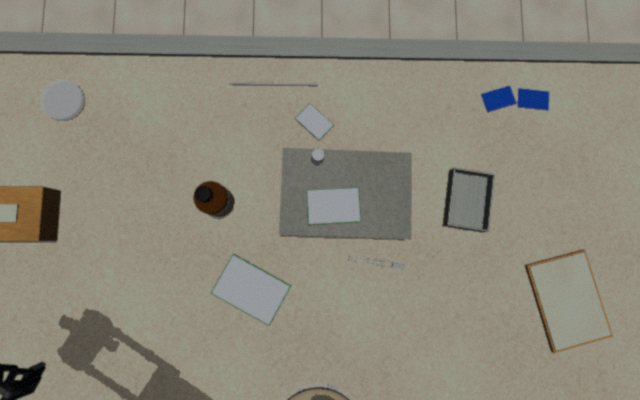

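View pics/side0.png

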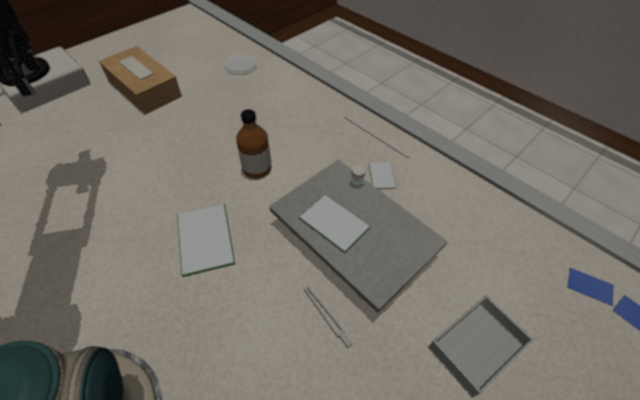

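The top picture shows these possible plates: a small plate at (315,121) on the table, a middle-sized one at (333,205) on the ledge, a large one at (250,288), and a cream notebook at (568,300). I choose the one on the ledge at (333,205). The tray at (469,200) is off the right end, which is towards -y. The bottle is at (212,198), the jar at (318,156) and the tweezers at (376,262).

```bash
cat > h.py <<'E'
import numpy as np,cv2
from rig import manip
def ray(n,uv,z):
    c=manip.calibration(n);R=c["R"];t=c["t"]
    o=-R.T@t
    d=R.T@np.array([(uv[0]-c["cx"])/c["fx"],(uv[1]-c["cy"])/c["fy"],1])
    return o+d*(z-o[2])/d[2]
def comp(mask,uv):
    n,l=cv2.connectedComponents(mask.astype(np.uint8)); m=(l==l[uv[1],uv[0]]).astype(np.uint8)
    return max(cv2.findContours(m,cv2.RETR_EXTERNAL,cv2.CHAIN_APPROX_NONE)[0],key=cv2.contourArea)
def rectw(n,cnt,z):
    P=np.array([ray(n,p[0],z)[:2] for p in cnt],np.float32)
    (c,s,a)=cv2.minAreaRect(P); b=cv2.boxPoints((c,s,a))
    e=[b[1]-b[0],b[2]-b[1]]; L=max(e,key=np.linalg.norm)
    if L[1]<0:L=-L
    return np.array(c),sorted(s),np.arctan2(-L[0],L[1]),b  # yaw of long axis vs world y
def proj(n,X):
    c=manip.calibration(n);q=c["R"]@X+c["t"];return q[0]/q[2]*c["fx"]+c["cx"],q[1]/q[2]*c["fy"]+c["cy"]
E
python3 - <<'E'
from h import *
im=cv2.imread("pics/top0.png"); g=cv2.cvtColor(im,cv2.COLOR_BGR2GRAY)
print(im[205,333],im[225,290],im[170,380],im[100,350],im[262,376])
hsv=cv2.cvtColor(im,cv2.COLOR_BGR2HSV)
pl=comp(g>165,(333,205)); print("plate",rectw("top",pl,.066))
rg=np.zeros_like(g);rg[140:248,270:425]=1
m=((hsv[:,:,1]<28)&(g<165)&(rg>0)).astype(np.uint8)
m=cv2.morphologyEx(m,cv2.MORPH_CLOSE,np.ones((3,3)))
le=comp(m,(380,220)); print("ledge",rectw("top",le,.06))
s=cv2.imread("pics/side0.png");gs=cv2.cvtColor(s,cv2.COLOR_BGR2GRAY)
print("sideplate",s[222,334],s[270,370]); ps=comp(gs>165,(334,222));print(rectw("side",ps,.066))
v=im.copy();cv2.drawContours(v,[pl],-1,(0,0,255),1);cv2.drawContours(v,[le],-1,(255,0,0),1)
a=cv2.resize(v[135:280,180:510],None,fx=2.4,fy=2.4,interpolation=0)
cv2.imwrite("pics/crop1.png",a)
v=s.copy();cv2.drawContours(v,[ps],-1,(0,0,255),1)
cv2.imwrite("pics/crop2.png",cv2.resize(v[100:400,220:550],None,fx=1.9,fy=1.9))
E
```

```text
[157 154 149] [104 112 110] [101 109 107] [129 148 149] [122 138 145]
plate (array([ 0.54961455, -0.03438115]), [0.9364783763885498, 1.5423237085342407], np.float32(0.023195785), array([[ 0.0636152 ,  0.7257131 ],
       [ 0.09938741, -0.8161958 ],
       [ 1.0356139 , -0.7944754 ],
       [ 0.9998417 ,  0.7474335 ]], dtype=float32))
ledge (array([ 0.55254269, -0.06267796]), [0.2052093893289566, 0.310996949672699], np.float32(-0.03276018), array([[ 0.4448998 , -0.21473226],
       [ 0.6499991 , -0.22145376],
       [ 0.6601856 ,  0.08937633],
       [ 0.4550863 ,  0.09609783]], dtype=float32))
sideplate [147 148 147] [102 107 107]Traceback (most recent call last):
  File "<stdin>", line 11, in <module>
  File "h.py", line 12, in rectw
    P=np.array([ray(n,p[0],z)[:2] for p in cnt],np.float32)
                ~~~^^^^^^^^^^
  File "h.py", line 4, in ray
    c=manip.calibration(n);R=c["R"];t=c["t"]
ValueError: time passes only in moves, steps and waits
```

```bash
python3 - <<'E'
import re
s=open('h.py').read().replace('def ray','_C={}\ndef cal(n):\n    if n not in _C:_C[n]=manip.calibration(n)\n    return _C[n]\ndef ray',1).replace('c=manip.calibration(n);','c=cal(n);')
open('h.py','w').write(s)
E
cat > m.py <<'E'
from h import *
im=cv2.imread("pics/top0.png"); g=cv2.cvtColor(im,cv2.COLOR_BGR2GRAY)
hsv=cv2.cvtColor(im,cv2.COLOR_BGR2HSV)
pl=comp(g>131,(333,205)); print("plate",rectw("top",pl,.066))
rg=np.zeros_like(g);rg[140:248,270:425]=1
m=((hsv[:,:,1]<28)&(g<165)&(rg>0)).astype(np.uint8)
m=cv2.morphologyEx(m,cv2.MORPH_OPEN,np.ones((5,5)))
m=((g<128)&(rg>0)).astype(np.uint8)
m=cv2.morphologyEx(m,cv2.MORPH_OPEN,np.ones((5,5)))
le=comp(m,(380,220)); print("ledge",rectw("top",le,.06))
s=cv2.imread("pics/side0.png");gs=cv2.cvtColor(s,cv2.COLOR_BGR2GRAY)
ps=comp(gs>128,(334,222));print(rectw("side",ps,.066))
v=im.copy();cv2.drawContours(v,[pl],-1,(0,0,255),1);cv2.drawContours(v,[le],-1,(255,0,0),1)
cv2.imwrite("pics/crop1.png",cv2.resize(v[135:280,180:510],None,fx=2.4,fy=2.4,interpolation=0))
v=s.copy();cv2.drawContours(v,[ps],-1,(0,0,255),1)
cv2.imwrite("pics/crop2.png",cv2.resize(v[100:400,220:550],None,fx=1.9,fy=1.9))
print("jar",ray("top",(318,155),.105),"side",ray("side",(358,172),.105))
print("bottle",ray("top",(205,194),.17),"tray",[ray("top",p,.035)[:2] for p in((450,169),(493,174),(487,231),(444,226))],"tw",[ray("top",p,.004)[:2] for p in((348,257),(404,266))])
E
python3 m.py
```

```text
plate (array([ 0.52088255, -0.03135939]), [0.07493636757135391, 0.11458331346511841], np.float32(0.054838445), array([[ 0.48033047,  0.02379249],
       [ 0.4866109 , -0.09061858],
       [ 0.5614346 , -0.08651128],
       [ 0.5551542 ,  0.02789979]], dtype=float32))
ledge (array([ 0.5486722 , -0.06084596]), [0.2054765820503235, 0.30045008659362793], np.float32(-0.028332701), array([[ 0.4417194 , -0.20810023],
       [ 0.64711356, -0.21392119],
       [ 0.655625  ,  0.08640832],
       [ 0.45023084,  0.09222928]], dtype=float32))
(array([ 0.52045572, -0.0331599 ]), [0.07507482171058655, 0.11503157019615173], np.float32(0.05301903), array([[ 0.47992304,  0.02228578],
       [ 0.48601905, -0.09258416],
       [ 0.5609884 , -0.08860559],
       [ 0.5548924 ,  0.02626435]], dtype=float32))
jar [0.62791281 0.00493475 0.105     ] side [ 0.62316906 -0.00124513  0.105     ]
bottle [0.53250715 0.23265711 0.17      ] tray [array([ 0.61198448, -0.31377084]), array([ 0.60056425, -0.41761082]), array([ 0.46445999, -0.39598422]), array([ 0.47598963, -0.29403536])] tw [array([ 0.40318436, -0.07078013]), array([ 0.38185673, -0.20475132])]
```

View pics/crop1.png

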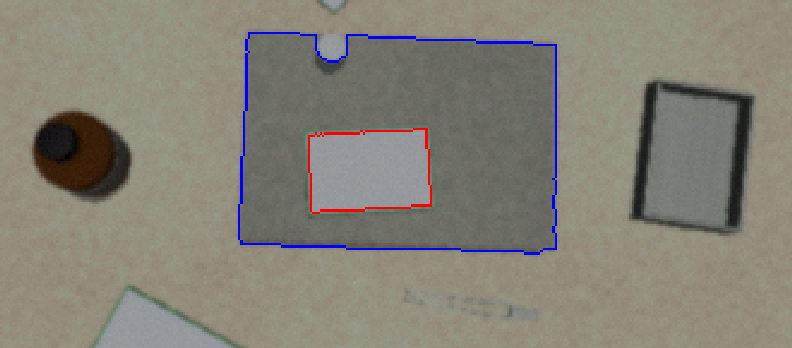

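View pics/crop2.png

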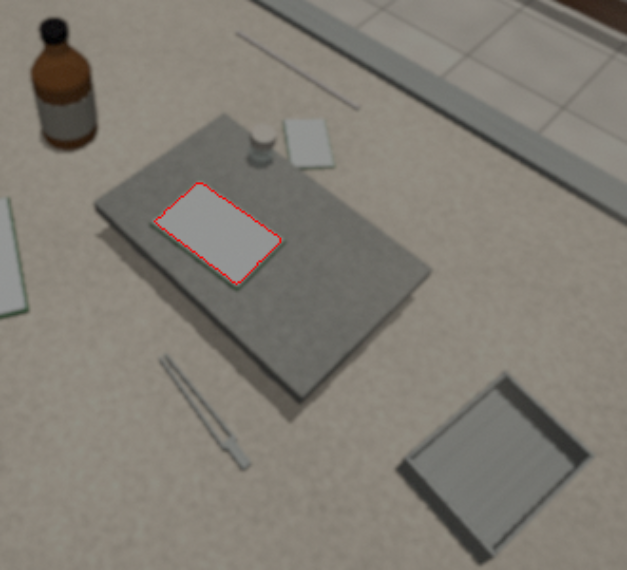

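```bash
python3 - <<'E'
from h import *
T=[ray("top",p,.06)[:2] for p in((411.7,153.3),(411.7,238.3),(279.8,236),(283,148.7))]
S=[ray("side",p,.06)[:2] for p in((446.3,242.1),(378.4,304),(270.3,207.4),(337.9,159.5))]
for Q in(T,S):
    Q=np.array(Q);print(Q.round(4).tolist(),Q.mean(0))
    for a,b in((0,3),(1,2)): d=Q[b]-Q[a];print("len",np.linalg.norm(d),"yaw",np.arctan2(-d[0],d[1]))
    for a,b in((1,0),(2,3)): d=Q[b]-Q[a];print("wid",np.linalg.norm(d),"yaw",np.arctan2(d[1],d[0]))
from scipy.spatial.transform import Rotation as R
q=manip.get_state()["ee_rot"];print(R.from_quat(np.roll(q,-1)).as_matrix().round(3))
E
```

```text
[[0.6438, -0.2155], [0.4468, -0.2098], [0.4517, 0.089], [0.652, 0.0838]] [ 0.54858615 -0.06312914]
len 0.2994220484093114 yaw -0.027599956565507906
len 0.29885779404325313 yaw -0.016181430875156798
wid 0.19700354725115382 yaw -0.028545653038826873
wid 0.20041629446071624 yaw -0.025616925040055097
[[0.6417, -0.2163], [0.4519, -0.2041], [0.4546, 0.0836], [0.6535, 0.0807]] [ 0.55041525 -0.06402289]
len 0.2972203080368246 yaw -0.03959887520255266
len 0.28770284838525806 yaw -0.009280694104750221
wid 0.1902040676549217 yaw -0.0643567728845697
wid 0.19892844287532388 yaw -0.014757716381757725
[[-0.001  0.426  0.905]
 [-0.001  0.905 -0.426]
 [-1.    -0.002 -0.   ]]
```

The crops confirm that the middle-sized plate is the one on the ledge. Its centre is about (0.521, -0.032) with yaw +0.054. The ledge centre is about (0.549, -0.063) with yaw -0.028, and the tray is at the -y end. I'll move over now, with the fingers half open so both can push on the trailing edge.

Emit:
arm_command:
  targets:
    - {"dp":[0,-0.019,0.028],"turn":[0,0,0],"grip":-0.05}
    - {"dp":[0,-0.019,0.028],"turn":[0,0,0],"grip":-0.05}
    - {"dp":[0,-0.019,0.028],"turn":[0,0,0],"grip":-0.05}
    - {"dp":[0,-0.019,0.028],"turn":[0,0,0],"grip":-0.05}
    - {"dp":[0,-0.019,0.028],"turn":[0,0,0],"grip":-0.05}
    - {"dp":[0,-0.019,0.028],"turn":[0,0,0],"grip":-0.05}
    - {"dp":[0,-0.019,0.028],"turn":[0,0,0],"grip":-0.05}
    - {"dp":[0,-0.019,0.028],"turn":[0,0,0],"grip":-0.05}
  grip_force: 20

```text
clock: 0.9
position: [0.3831, 0.2861, 0.4044]
ee_rot: [0.69, 0.154, 0.69, -0.154]
contact_force: [0.8, 1.4, -0.3]
width: 0.0404
```

Emit:
arm_command:
  targets:
    - {"dp":[0,-0.019,0.028],"turn":[0,0,0],"grip":-0.05}
    - {"dp":[0,-0.019,0.028],"turn":[0,0,0],"grip":-0.05}
    - {"dp":[0,-0.019,0.028],"turn":[0,0,0],"grip":-0.05}
    - {"dp":[0,-0.019,0.028],"turn":[0,0,0],"grip":-0.05}
    - {"dp":[0,-0.019,0.028],"turn":[0,0,0],"grip":-0.05}
    - {"dp":[0,-0.019,0.028],"turn":[0,0,0],"grip":-0.05}
    - {"dp":[0,-0.019,0.028],"turn":[0,0,0],"grip":-0.05}
    - {"dp":[0,-0.014,0.024],"turn":[0,0,0],"grip":-0.05}

```text
clock: 1.7
position: [0.5198, 0.059, 0.4043]
ee_rot: [0.69, 0.154, 0.69, -0.155]
contact_force: [-0.5, 1.0, -0.3]
width: 0.0406
```

Emit:
arm_command:
  targets:
    - {"dp":[0,0,0],"turn":[8.3,0,0],"grip":-0.05}
    - {"dp":[0,0,0],"turn":[8.3,0,0],"grip":-0.05}
    - {"dp":[0,0,0],"turn":[8.3,0,0],"grip":-0.05}
    - {"dp":[0,0,0],"turn":[8.3,0,0],"grip":-0.05}
    - {"dp":[0,0,0],"turn":[8.3,0,0],"grip":-0.05}
    - {"dp":[0,0,0],"turn":[8.3,0,0],"grip":-0.05}
    - {"dp":[0,0,0],"turn":[8.3,0,0],"grip":-0.05}
    - {"dp":[0,0,0],"turn":[8.3,0,0],"grip":-0.05}

```text
clock: 2.5
position: [0.5191, 0.0607, 0.4042]
ee_rot: [-0.491, -0.508, -0.492, 0.509]
contact_force: [-0.1, 0.4, 0.3]
width: 0.0408
```

Emit:
arm_command:
  targets:
    - {"dp":[0.03,0,0],"turn":[0,0,0],"grip":-0.05}
    - {"dp":[0.03,0,0],"turn":[0,0,0],"grip":-0.05}
    - {"dp":[0.03,0,0],"turn":[0,0,0],"grip":-0.05}
    - {"dp":[0.03,0,0],"turn":[0,0,0],"grip":-0.05}
    - {"dp":[0.02,0,0],"turn":[0,0,0],"grip":-0.05}
    - {"dp":[0.015,0,0],"turn":[0,0,0],"grip":-0.05}
    - {"dp":[0,0,0],"turn":[0,0,0],"grip":-0.05}

```text
clock: 3.2
position: [0.5181, 0.0607, 0.2473]
ee_rot: [-0.491, -0.506, -0.494, 0.508]
contact_force: [-0.4, 0.2, -0.0]
width: 0.0407
```

```bash
python3 - <<'E'
from h import *
a=manip.get_image("top");b=manip.get_image("side")
cv2.imwrite("pics/c3.png",np.vstack([cv2.resize(a[130:280,180:440,::-1],(520,300)),cv2.resize(b[110:260,240:500,::-1],(520,300))]))
print(manip.get_state()["contact_force"],manip.get_state()["position"])
E
```

```text
[-0.4448962  -0.30075894  0.06308222] [0.5193299  0.06074495 0.24963137]
```

View pics/c3.png

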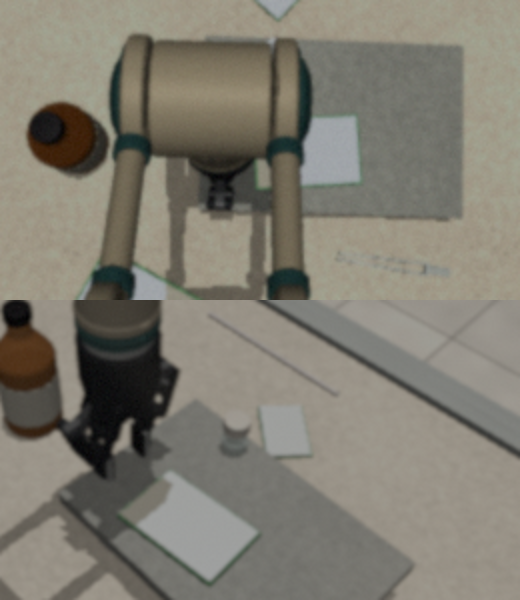

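The fingers hover over the ledge just behind the plate's trailing edge, clear of the plate and the jar. I'll descend slowly until I feel the ledge.

Emit:
arm_command:
  targets:
    - {"dp":[0.004,0,0],"turn":[0,0,0],"grip":-0.05}
    - {"dp":[0.003,0,0],"turn":[0,0,0],"grip":-0.05}
    - {"dp":[0.001,0,0],"turn":[0,0,0],"grip":-0.05}
    - {"dp":[0,0,0],"turn":[0,0,0],"grip":-0.05}

```text
clock: 3.7
position: [0.5192, 0.0607, 0.2419]
ee_rot: [0.493, 0.507, 0.493, -0.507]
contact_force: [-0.7, -0.5, -0.6]
width: 0.0407
```

Emit:
arm_command:
  targets:
    - {"dp":[0.002,0,0],"turn":[0,0,0],"grip":-0.05}
    - {"dp":[0,0,0],"turn":[0,0,0],"grip":-0.05}

```text
clock: 3.9
position: [0.5192, 0.0607, 0.2396]
ee_rot: [-0.493, -0.507, -0.493, 0.507]
contact_force: [0.1, -0.3, -0.7]
width: 0.0406
```

Emit:
arm_command:
  targets:
    - {"dp":[0.002,0,0],"turn":[0,0,0],"grip":-0.05}
    - {"dp":[0,0,0],"turn":[0,0,0],"grip":-0.05}

```text
clock: 4.1
position: [0.5192, 0.0607, 0.2375]
ee_rot: [-0.493, -0.507, -0.493, 0.507]
contact_force: [-0.7, -0.5, -0.2]
width: 0.0402
```

Emit:
arm_command:
  targets:
    - {"dp":[0.002,0,0],"turn":[0,0,0],"grip":-0.05}
    - {"dp":[0,0,0],"turn":[0,0,0],"grip":-0.05}

```text
clock: 4.3
position: [0.5192, 0.0607, 0.2354]
ee_rot: [-0.493, -0.507, -0.493, 0.507]
contact_force: [-0.2, 0.0, -0.0]
width: 0.0407
```

Emit:
arm_command:
  targets:
    - {"dp":[0.0015,0,0],"turn":[0,0,0],"grip":-0.05}
    - {"dp":[0,0,0],"turn":[0,0,0],"grip":-0.05}

```text
clock: 4.5
position: [0.5192, 0.0607, 0.234]
ee_rot: [-0.493, -0.507, -0.493, 0.507]
contact_force: [-0.7, 0.1, 0.0]
width: 0.0408
```

Emit:
arm_command:
  targets:
    - {"dp":[0.0015,0,0],"turn":[0,0,0],"grip":-0.05}
    - {"dp":[0,0,0],"turn":[0,0,0],"grip":-0.05}

```text
clock: 4.7
position: [0.5192, 0.0607, 0.2325]
ee_rot: [-0.493, -0.507, -0.493, 0.507]
contact_force: [0.4, 0.5, -0.1]
width: 0.0405
```

Emit:
arm_command:
  targets:
    - {"dp":[0.001,0,0],"turn":[0,0,0],"grip":-0.05}
    - {"dp":[0,0,0],"turn":[0,0,0],"grip":-0.05}

```text
clock: 4.9
position: [0.5193, 0.0607, 0.2319]
ee_rot: [0.493, 0.507, 0.493, -0.507]
contact_force: [-0.8, 0.5, 2.4]
width: 0.0402
```

Emit:
arm_command:
  targets:
    - {"dp":[0.001,0,0],"turn":[0,0,0],"grip":-0.05}
    - {"dp":[0,0,0],"turn":[0,0,0],"grip":-0.05}

```text
clock: 5.1
position: [0.5193, 0.0607, 0.2318]
ee_rot: [0.493, 0.507, 0.493, -0.507]
contact_force: [-2.2, -0.4, 8.5]
width: 0.0404
```

Emit:
arm_command:
  targets:
    - {"dp":[0.001,0,0],"turn":[0,0,0],"grip":-0.05}
    - {"dp":[0,0,0],"turn":[0,0,0],"grip":-0.05}

```text
clock: 5.3
position: [0.5193, 0.0608, 0.2318]
ee_rot: [0.493, 0.507, 0.493, -0.507]
contact_force: [-3.4, 0.1, 15.8]
width: 0.0404
```

The tips touch the ledge at TCP z = 0.232. I'll raise them 2 mm clear and start the slow push.

Emit:
arm_command:
  targets:
    - {"dp":[-0.0045,0,0],"turn":[0,0,0],"grip":-0.05}
    - {"dp":[0,0,0.006],"turn":[0,0,0],"grip":-0.05}
    - {"dp":[0,0,0.005],"turn":[0,0,0],"grip":-0.05}
    - {"dp":[0,0,0.004],"turn":[0,0,0],"grip":-0.05}
    - {"dp":[0,0,0.004],"turn":[0,0,0],"grip":-0.05}
    - {"dp":[0,0,0.004],"turn":[0,0,0],"grip":-0.05}
    - {"dp":[0,0,0.004],"turn":[0,0,0],"grip":-0.05}
    - {"dp":[0,0,0.004],"turn":[0,0,0],"grip":-0.05}

```text
clock: 6.1
position: [0.5184, 0.0294, 0.2341]
ee_rot: [0.493, 0.507, 0.493, -0.507]
contact_force: [-0.7, 0.4, -0.1]
width: 0.0405
```

Emit:
arm_command:
  targets:
    - {"dp":[0,0,0.005],"turn":[0,0,0],"grip":-0.05}
    - {"dp":[0,0,0.005],"turn":[0,0,0],"grip":-0.05}
    - {"dp":[0,0,0.005],"turn":[0,0,0],"grip":-0.05}
    - {"dp":[0,0,0.005],"turn":[0,0,0],"grip":-0.05}

```text
clock: 6.5
position: [0.5178, 0.0093, 0.2342]
ee_rot: [0.493, 0.507, 0.493, -0.507]
contact_force: [-0.6, 0.2, 0.8]
width: 0.0406
```

```bash
python3 - <<'E'
from h import *
a=manip.get_image("top");b=manip.get_image("side")
cv2.imwrite("pics/c4.png",np.vstack([cv2.resize(a[130:280,180:440,::-1],(520,300)),cv2.resize(b[110:260,240:500,::-1],(520,300))]))
print(manip.get_state()["contact_force"],manip.get_state()["position"])
E
```

```text
[ 0.54840475  0.74165749 -0.03739237] [0.51787862 0.00901609 0.23424104]
```

View pics/c4.png

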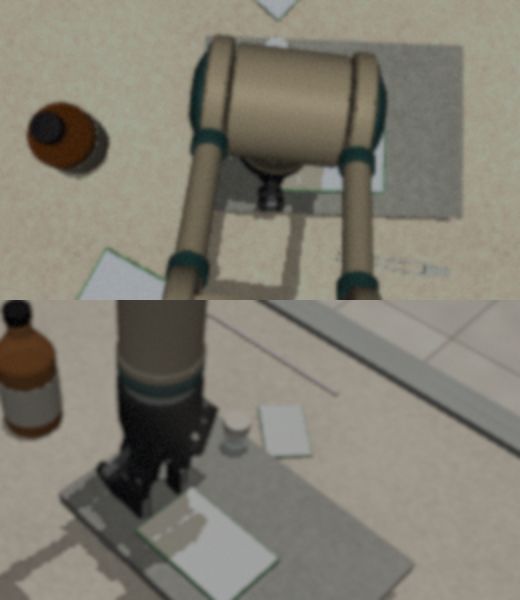

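The plate has moved about 11 mm, lies square to the fingers, and the jar is untouched. I'll carry on.

Emit:
arm_command:
  targets:
    - {"dp":[0,0,0.006],"turn":[0,0,0],"grip":-0.05}
    - {"dp":[0,0,0.007],"turn":[0,0,0],"grip":-0.05}
    - {"dp":[0,0,0.007],"turn":[0,0,0],"grip":-0.05}
    - {"dp":[0,0,0.007],"turn":[0,0,0],"grip":-0.05}
    - {"dp":[0,0,0.007],"turn":[0,0,0],"grip":-0.05}
    - {"dp":[0,0,0.007],"turn":[0,0,0],"grip":-0.05}
    - {"dp":[0,0,0.007],"turn":[0,0,0],"grip":-0.05}
    - {"dp":[0,0,0.006],"turn":[0,0,0],"grip":-0.05}

```text
clock: 7.4
position: [0.5164, -0.0449, 0.2342]
ee_rot: [0.493, 0.507, 0.493, -0.507]
contact_force: [0.5, 0.5, 0.7]
width: 0.0404
```

Emit:
arm_command:
  targets:
    - {"dp":[0,0,0.006],"turn":[0,0,0],"grip":-0.05}
    - {"dp":[0,0,0.007],"turn":[0,0,0],"grip":-0.05}
    - {"dp":[0,0,0.007],"turn":[0,0,0],"grip":-0.05}
    - {"dp":[0,0,0.007],"turn":[0,0,0],"grip":-0.05}
    - {"dp":[0,0,0.007],"turn":[0,0,0],"grip":-0.05}
    - {"dp":[0,0,0.006],"turn":[0,0,0],"grip":-0.05}
    - {"dp":[0,0,0.005],"turn":[0,0,0],"grip":-0.05}
    - {"dp":[0,0,0.004],"turn":[0,0,0],"grip":-0.05}

```text
clock: 8.2
position: [0.515, -0.0937, 0.2342]
ee_rot: [0.493, 0.507, 0.493, -0.507]
contact_force: [-0.4, 1.7, 0.6]
width: 0.0407
```

```bash
python3 - <<'E'
from h import *
a=manip.get_image("top");b=manip.get_image("side")
cv2.imwrite("pics/top5.png",a[:,:,::-1]);cv2.imwrite("pics/side5.png",b[:,:,::-1])
cv2.imwrite("pics/c5.png",np.vstack([cv2.resize(a[130:280,250:510,::-1],(520,300)),cv2.resize(b[150:300,280:540,::-1],(520,300))]))
print(manip.get_state()["contact_force"],manip.get_state()["position"])
E
```

```text
[-0.64295478 -0.06713812 -0.83804801] [ 0.51500204 -0.09385594  0.23415211]
```

View pics/c5.png

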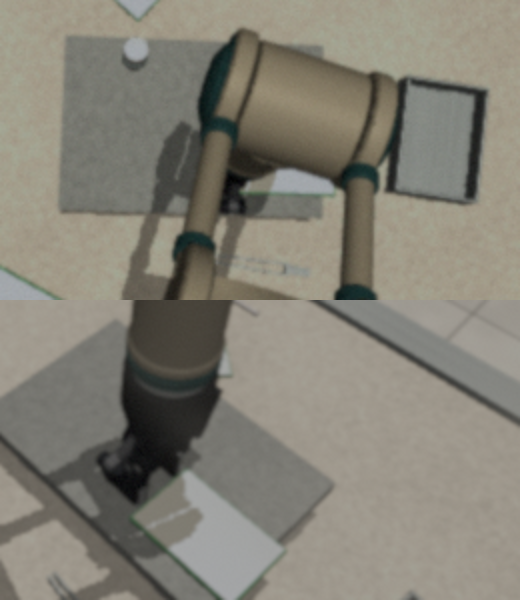

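```bash
python3 - <<'E'
from h import *
c0=np.array([.549,-.063]);y=-.028;ax=np.array([np.cos(y),np.sin(y)]);ay=np.array([-np.sin(y),np.cos(y)])
for n,p in(("side",(422.5,275)),("side",(395.5,300)),("side",(346.5,258.5)),("top",(417.5,227.5))):
    w=ray(n,p,.066)[:2];print(n,p,w.round(4),"ledge xy",((w-c0)@ax).round(4),((w-c0)@ay).round(4))
E
```

```text
side (422.5, 275) [ 0.5478 -0.2259] ledge xy 0.0033 -0.1629
side (395.5, 300) [ 0.4758 -0.2211] ledge xy -0.0688 -0.1601
side (346.5, 258.5) [ 0.4754 -0.108 ] ledge xy -0.0723 -0.0471
top (417.5, 227.5) [ 0.4711 -0.2222] ledge xy -0.0734 -0.1613
```

The leading edge is about 13 mm past the ledge end, so the plate's centre is near -0.103. I need another 27 mm.

Emit:
arm_command:
  targets:
    - {"dp":[0,0,0.004],"turn":[0,0,0],"grip":-0.05}
    - {"dp":[0,0,0.005],"turn":[0,0,0],"grip":-0.05}
    - {"dp":[0,0,0.005],"turn":[0,0,0],"grip":-0.05}
    - {"dp":[0,0,0.005],"turn":[0,0,0],"grip":-0.05}
    - {"dp":[0,0,0.004],"turn":[0,0,0],"grip":-0.05}
    - {"dp":[0,0,0.003],"turn":[0,0,0],"grip":-0.05}
    - {"dp":[0,0,0.001],"turn":[0,0,0],"grip":-0.05}
    - {"dp":[0,0,0],"turn":[0,0,0],"grip":-0.05}

```text
clock: 9.1
position: [0.5142, -0.1205, 0.2342]
ee_rot: [-0.493, -0.507, -0.493, 0.507]
contact_force: [0.0, 0.1, -0.8]
width: 0.0406
```

Emit:
arm_command:
  targets:
    - {"dp":[0,0,-0.005],"turn":[0,0,0],"grip":-0.05}
    - {"dp":[0,0,-0.015],"turn":[0,0,0],"grip":-0.05}
    - {"dp":[-0.03,0,0],"turn":[0,0,0],"grip":-0.05}
    - {"dp":[-0.045,0,0],"turn":[0,0,0],"grip":-0.05}
    - {"dp":[-0.045,0,0],"turn":[0,0,0],"grip":-0.05}
    - {"dp":[-0.04,0,0],"turn":[0,0,0],"grip":-0.05}

```text
clock: 9.7
position: [0.5146, -0.0988, 0.3964]
ee_rot: [0.493, 0.507, 0.493, -0.506]
contact_force: [1.3, -0.7, -0.1]
width: 0.0406
```

Emit:
arm_command:
  targets:
    - {"dp":[0,0,-0.04],"turn":[0,0,0],"grip":-0.05}
    - {"dp":[0,0,-0.04],"turn":[0,0,0],"grip":-0.05}
    - {"dp":[0,0,-0.04],"turn":[0,0,0],"grip":-0.05}
    - {"dp":[0,0,-0.04],"turn":[0,0,0],"grip":-0.05}
    - {"dp":[0,0,-0.04],"turn":[0,0,0],"grip":-0.05}
    - {"dp":[0,0,-0.04],"turn":[0,0,0],"grip":-0.05}
    - {"dp":[0,0,0],"turn":[0,0,0],"grip":-0.05}

```text
clock: 10.4
position: [0.5205, 0.1448, 0.3941]
ee_rot: [0.494, 0.506, 0.495, -0.505]
contact_force: [-0.3, -1.4, 0.5]
width: 0.0405
```

```bash
python3 - <<'E'
from h import *
a=manip.get_image("top");b=manip.get_image("side")
a=a[:,:,::-1].copy();b=b[:,:,::-1].copy()
cv2.imwrite("pics/top6.png",a);cv2.imwrite("pics/side6.png",b)
cv2.imwrite("pics/c6.png",np.vstack([cv2.resize(a[130:280,250:510],(520,300)),cv2.resize(b[150:300,280:540],(520,300))]))
s=manip.get_state();print(s["clock"],s["contact_force"],s["position"])
E
```

```text
10.5 [-0.37316531 -0.32129671 -0.13074108] [0.52077265 0.14123951 0.39405296]
```

View pics/c6.png

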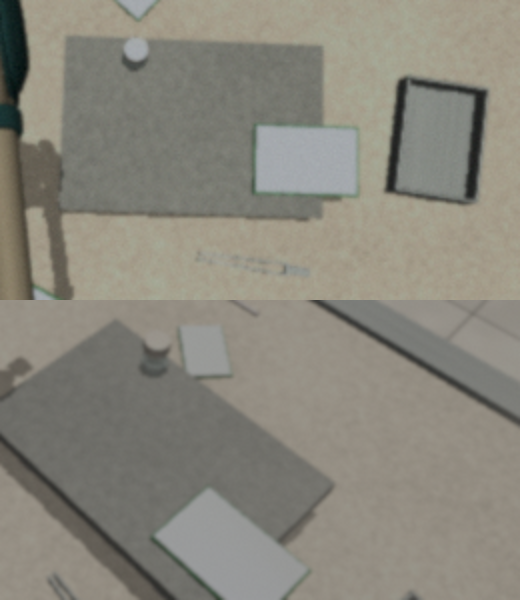

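The plate sits over the right end of the ledge: crop columns 254 to 358, with the ledge end at 322. The tray, jar and tweezers look unmoved. Next I'll measure it.

```bash
python3 - <<'E'
from h import *
c0=np.array([.549,-.063]);y=-.028;ax=np.array([np.cos(y),np.sin(y)]);ay=np.array([-np.sin(y),np.cos(y)])
from scipy.ndimage import shift
for n,seed in(("top",(405,210)),("side",(395,270))):
    im=cv2.imread(f"pics/{n}6.png").astype(int);sat=im.max(2)-im.min(2);g=im.mean(2)
    m=((g>128)&(im[:,:,0]>im[:,:,2]-6)).astype(np.uint8);m=cv2.morphologyEx(m,cv2.MORPH_OPEN,np.ones((3,3)))
    k=comp(m,seed);c,s,a,b=rectw(n,k,.066);c=c-c0
    print(n,np.round(s,4),"ledge x,y",c@ax,c@ay,"angle",a-y)
    i0=cv2.imread(f"pics/{n}0.png");i6=cv2.imread(f"pics/{n}6.png")
    d=cv2.absdiff(cv2.GaussianBlur(i0,(5,5),0),cv2.GaussianBlur(i6,(5,5),0)).max(2)>25
    for nm,bx in(dict(tray=(440,160,500,238),jar=(308,146,328,166),bottle=(192,176,225,216),tw=(345,250,408,272)) if n=="top" else dict(tray=(430,295,532,392),jar=(348,163,368,188),bottle=(236,108,272,178),tw=(300,285,355,348))).items():
        print(nm,int(d[bx[1]:bx[3],bx[0]:bx[2]].sum()),end=" ")
    print()
E
```

```text
top [0.0778 0.1152] ledge x,y -0.03355351787371062 -0.12849166951738591 angle 0.0096720755
tray 0 jar 0 bottle 630 tw 0 
side [0.0764 0.1158] ledge x,y -0.03381294514278537 -0.12962268499633878 angle -0.0014868975
tray 0 jar 0 bottle 193 tw 0
```

The plate is at y = -0.129 in both views. The bottle shows differences, probably the arm covering it or its shadow, so I'll look.

```bash
python3 - <<'E'
import cv2,numpy as np
f=lambda p:cv2.resize(cv2.imread(p)[90:190,200:320],(390,325))
cv2.imwrite("pics/c7.png",np.hstack([f("pics/side0.png"),f("pics/side6.png")]))
E
```

```text
(no output)
```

View pics/c7.png

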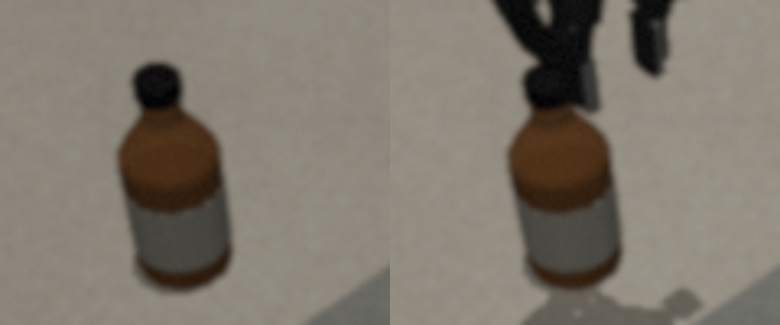

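The bottle is in the same place. Only a raised finger overlaps its cap in the picture, and the measured force is about zero. Handing in.

```bash
python3 -c "
from rig import manip
print(manip.sign_off())"
```

```text
the job is handed in; nothing more can be done
None
```

I pushed the middle-sized plate along the ledge with two half-open fingers against its trailing edge. I never gripped or lifted it. The fingers were then backed off and raised clear, and I handed in at about 10.5 s on the clock.

**Plate position:** the last pictures put its centre at y = -0.128 m (top view) and -0.130 m (side view) in the ledge frame, inside the -0.117 to -0.143 m band. That is about 39 mm sticking out at the tray end. It is 34 mm off the middle line and within 0.01 rad of the ledge's direction.

**Other objects:** the tray, jar and tweezers show no change in either view. My image-difference check did flag the bottle. The side picture shows it in the same place, with the raised finger overlapping its cap and the arm's shadow next to it. In the top view I took the change to be the arm covering the bottle, but did not check that picture. The measured force was about zero.

**Small disagreements:** the plate measured 2 to 5 mm small in both views because of its green rim. The side view's ledge corners were up to about 12 mm short in length, so I used the top view's ledge centre and direction.

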